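Switch on and zero the balance under the small beaker

ROBOT

A 6-joint arm with a two-finger parallel gripper is mounted at the origin on the work surface. World frame = base frame: x ahead of the robot, y to its left, z up, the work surface at z = 0. Lengths are in mm, angles in degrees, forces in N, time in s.
With the tool pointing down it reaches from about 350 to 850 mm from the base axis. Payload 8.1 kg.
Tool frame: the origin (TCP) lies at the very end of the fingers, on their centre line; the grasp point (between the pads) lies 19 mm behind it; z points along the fingers, y is the line along which they close (so a half turn about z gives the same grasp; the last joint's range is limited). The gripper opens to 85 mm and grips with 20 to 120 N. Pads are 22 mm wide; open, the fingers measure 114 mm over their backs; the gripper's body (76 mm by 85 mm) begins 54 mm behind the grasp point. The pads swing forward as they close: fully open they stand 13 mm farther back than shut.
Start: joints at [66.669, 7.471, 85.268, -0, 87.261, -4.893], TCP at [189.743, 569.212, 210.492] pointing down, gripper open.
Joint ranges: [-169.43, 169.43], [-51.17, 129.36], [1.28, 143.12], [-76.62, 256.62], [0, 156.53], [-152.29, 152.29]. Speed limits (degrees/s): [136.94, 136.94, 159.86, 180, 180, 180].

INTERFACE

Orientations are given as [roll, pitch, yaw] about the fixed x, y, z axes, in that order (R = Rz(yaw) Ry(pitch) Rx(roll)).
In Python, from bench import * gives the robot as it stands.
- The arm moves only by the tool play_rows, never from a script. Its argument "increments" is a list of rows, each a list of 3 entries, a list of its own where there are three numbers: the gripper's target within -1 to 1 (fully open at 1, half-way at 0, shut at -1), then the shift along the tool's x, y, z in mm, then the turn about the tool's z in rad. A call has 1 to 12 rows; each row shifts and turns the commanded pose from where the row before left it, along the tool's axes as they then stand; what a row does not reach is not made up. A row lasts 1/12 s, in which the tool goes at most 41.7 mm and 7.16 degrees, less where a joint would pass 70% of its speed; a pose out of reach is approached as far as the arm can. A call is refused whole if a number of a shift passes 41.7 or a number of a turn 0.125, either way. A call with a gripper value outside its range is refused whole. The fingers move at their own pace and stop on an object; "force" is the grip in N (left out, the last holds). Time passes only in rows, so rows that do not move let the fingers close. It gives the time, the measured TCP pose, the force, the opening and the grip force at its end, in the units of the state.
- sense(): the state, without advancing time (a new reading comes with each control period).
- snapshot(name): name is "scene" or "top"; returns a dict with "color" (384x512x3 uint8, red, green, blue), "intrinsics" (3x3 intrinsics, pixels), "world_from_camera" (4x4, takes a point from camera to world coordinates). Camera axes: x right, y down, z forward; pixel columns grow to the right and rows downward; lengths in mm; the calibration is good to about 2 mm. A picture is of the moment at which its call begins. There is no depth.
- hand_in(): hands the job in; it is judged then, once.
Trained networks look in a picture, given as the dict that the camera call returned (one of the last four; its "shot" number tells which), for a name from the list of things; names that differ only in an ending like _2 or _b are one class to them, and where a whole thing is asked for, a point or a joint stands for the part that bears it (a point fixed in the world has none). Each returns a list of dicts, best first, with "p" (0 to 1); they miss things now and then, are a little off and sometimes report something else, mostly with a low value. They report only what shows in the picture. A call takes as long as a camera call.
- find_in(query, picture): "xyz" ([x, y, z] in mm, in the coordinates of the camera as it stood for that picture, good to about 4 mm: the middle of the surface that is visible of it).
- regions_of(query, picture): "mask" (384x512 bool, what is visible of it).
- pinpoint(query, picture): "xyz" ([x, y, z] in mm, in the coordinates of the camera as it stood for that picture, good to about 4 mm: a listed point, or the origin of a listed thing).
The state is a dict: "time": time; "joint_pos": joint angles; "qd": joint speeds; "joint_efforts": joint torques, N m; "tool_pos": TCP position; "tcp_rot": TCP orientation; "ft_force": force on the tool from outside, world axes, zero at the start; "wrist_torque": the same for the moment, N m; "finger_gap": finger opening in mm; "grip_force": force on a finger pad.
Only numpy, scipy, OpenCV 4.12 (cv2) and the standard library are available. Lean on these libraries where they do the work, as an engineer would, in place of code of your own. Each camera call takes 0.05 s, during which the arm holds its last target. There are 200 camera calls.

TASK

Three balances stand on the lab bench, and the small straight-walled beaker is on the pan of one of them. On that balance, press the bar-shaped key lightly with the fingertips to switch it on and let it spring back, then press its round key lightly to zero it, and withdraw. Do not touch the other two balances, and leave the beaker, the bottles and all other glassware and weights standing where they are.

Things in the scene. Friction and masses are not known exactly. Their poses are not given: they have to be found in the camera images.
- balance_a: the left (+y) of three identical balances: white housing 200 x 140 mm, fixed; front panel 34 mm high, rear 41 mm. Origin under its centre; -x points out of the front (keys, towards the robot), +y left as seen from the robot; place and yaw vary. Its round steel pan, 100 mm across, is centred 37 mm to +x of the origin, top 50 mm above the bench
- bar_a (a joint): travel of the grey BAR key (on key: oblong, 30 mm along the balance's y by 12 mm) at the front left of balance_a, in m: 0 up, 0.006 fully down; its top stands 10 mm proud of the panel, 44 mm above the bench; springs back; 1 N starts it, 5 N takes it fully down; counts as pressed beyond 3.5 mm
- bar_a_top (a point): centre of the upper face of the bar key of balance_a (moves with the key)
- round_a (a joint): travel of the grey ROUND key (zero key: disc 22 mm across) at the front right of balance_a, 92 mm from its bar key, in m: 0 up, 0.006 fully down; its top stands 10 mm proud of the panel, 44 mm above the bench; springs back; 1 N starts it, 5 N takes it fully down; counts as pressed beyond 3.5 mm
- round_a_top (a point): centre of the upper face of the round key of balance_a (moves with the key)
- balance_b: the middle of three identical balances: white housing 200 x 140 mm, fixed; front panel 34 mm high, rear 41 mm. Origin under its centre; -x points out of the front (keys, towards the robot), +y left as seen from the robot; place and yaw vary. Its round steel pan, 100 mm across, is centred 37 mm to +x of the origin, top 50 mm above the bench
- bar_b (a joint): travel of the grey BAR key (on key: oblong, 30 mm along the balance's y by 12 mm) at the front left of balance_b, in m: 0 up, 0.006 fully down; its top stands 10 mm proud of the panel, 44 mm above the bench; springs back; 1 N starts it, 5 N takes it fully down; counts as pressed beyond 3.5 mm
- bar_b_top (a point): centre of the upper face of the bar key of balance_b (moves with the key)
- round_b (a joint): travel of the grey ROUND key (zero key: disc 22 mm across) at the front right of balance_b, 92 mm from its bar key, in m: 0 up, 0.006 fully down; its top stands 10 mm proud of the panel, 44 mm above the bench; springs back; 1 N starts it, 5 N takes it fully down; counts as pressed beyond 3.5 mm
- round_b_top (a point): centre of the upper face of the round key of balance_b (moves with the key)
- balance_c: the right (-y) of three identical balances: white housing 200 x 140 mm, fixed; front panel 34 mm high, rear 41 mm. Origin under its centre; -x points out of the front (keys, towards the robot), +y left as seen from the robot; place and yaw vary. Its round steel pan, 100 mm across, is centred 37 mm to +x of the origin, top 50 mm above the bench
- bar_c (a joint): travel of the grey BAR key (on key: oblong, 30 mm along the balance's y by 12 mm) at the front left of balance_c, in m: 0 up, 0.006 fully down; its top stands 10 mm proud of the panel, 44 mm above the bench; springs back; 1 N starts it, 5 N takes it fully down; counts as pressed beyond 3.5 mm
- bar_c_top (a point): centre of the upper face of the bar key of balance_c (moves with the key)
- round_c (a joint): travel of the grey ROUND key (zero key: disc 22 mm across) at the front right of balance_c, 92 mm from its bar key, in m: 0 up, 0.006 fully down; its top stands 10 mm proud of the panel, 44 mm above the bench; springs back; 1 N starts it, 5 N takes it fully down; counts as pressed beyond 3.5 mm
- round_c_top (a point): centre of the upper face of the round key of balance_c (moves with the key)
- beaker: small open glass beaker with straight walls, 46 mm across (50 mm at the rim), 60 mm high; it marks the balance to be operated. Stands on the pan of one of the three balances (which one varies), 113 mm or so behind its line of keys. Origin at the centre of its underside
- flask: conical glass flask, 58 mm across the foot, narrow neck, 65 mm high. Stands on the pan of one of the three balances (which one varies), 113 mm or so behind its line of keys. Origin at the centre of its underside
- jar: closed brown glass jar with a white cap, 50 mm across, 62 mm high. Stands on the pan of one of the three balances (which one varies), 113 mm or so behind its line of keys. Origin at the centre of its underside
- big_beaker: larger glass beaker, 68 mm across (74 mm at the rim), 90 mm high, standing on the bench behind the balances; origin at the centre of its underside
- dish: white porcelain dish, 84 mm across, 22 mm high, on the bench behind the balances; origin at the centre of its underside
- weight_left: brass calibration weight with a head, 32 mm across, 47 mm high, on the bench between the left and middle balances; origin at the centre of its underside
- weight_right: brass calibration weight like the other, on the bench between the middle and right balances; origin at the centre of its underside
- vial: small white plastic sample bottle with a black cap, 36 mm across, 60 mm high, standing on the bench to the right of the right balance; origin at the centre of its underside

How it is judged:
By the outcome, as a careful person would: the job done as asked, in the order asked, and still so for the second after the job is handed in, with the robot touching nothing.
It also fails if it takes over 40 s, if anything falls off the work surface, if the arm or the gripper's body presses on something with over 40 N, if the wrist force passes 120 N, or if a joint passes its speed limit or range.

## Working session

There is one attempt and no reset: what is moved stays moved. The work goes in short steps, Python scripts to look and compute and a tool call to move; the robot and the scene stay as the last step left them, time stands still between calls to the robot, and variables do not carry over. Pictures are saved under pics/ and viewed, at most 10 in all, crops included, and the job is handed in when it is done.

Besides the shell and the picture viewer there is one more tool, called after "Request:" as name(argument=value, ...) on one line, values as JSON. play_rows: Moves the arm, as the interface text tells. Its arguments: {"type":"object","properties":{"increments":{"type":"array","items":{"type":"array"}},"force":{"type":"number"}},"required":["increments"]}

```bash
mkdir -p pics; cat > h.py <<'E'
from bench import *
import numpy as np, cv2
def W(s,p): return (s["world_from_camera"]@np.r_[p,1])[:3]
E
python3 - <<'E'
from h import *
S={n:snapshot(n) for n in("scene","top")}
for n,s in S.items():
    cv2.imwrite(f"pics/{n}1.png",s["color"][:,:,::-1])
    for q in("beaker","bar_a_top","round_a_top","balance_a","flask","jar"):
        for d in pinpoint(q,s)[:4]: print(n,q,round(d["p"],2),W(s,d["xyz"]).round(0))
s=sense();print(s["tool_pos"],s["tcp_rot"],s["time"],s["ft_force"])
E
```

```text
scene beaker 0.61 [ 475. -431.    0.]
scene beaker 0.59 [649. -18.  47.]
scene beaker 0.16 [ 582. -265.   -1.]
scene bar_a_top 0.4 [505. 265.  42.]
scene round_a_top 0.63 [ 578. -265.    1.]
scene round_a_top 0.6 [527. 179.  44.]
scene round_a_top 0.34 [ 475. -431.    0.]
scene balance_a 0.93 [609. -24.   3.]
scene balance_a 0.93 [ 580. -264.    3.]
scene balance_a 0.58 [591. 248.   2.]
scene flask 0.65 [ 608. -286.   52.]
scene jar 0.95 [627. 250.  51.]
top beaker 0.98 [652. -23.  49.]
top beaker 0.26 [530. 177.  47.]
top bar_a_top 0.64 [504. 270.  44.]
top round_a_top 0.74 [ 615. -291.   51.]
top round_a_top 0.66 [531. 180.  47.]
top balance_a 0.8 [589. 246.  -1.]
top balance_a 0.67 [611. -24.   1.]
top balance_a 0.57 [ 586. -263.    2.]
top flask 0.63 [ 613. -291.   50.]
top jar 0.61 [633. 253.  54.]
[189.73356617 569.23877276 210.54150841] [ 1.79995552e+02 -9.41823828e-04  1.61563193e+02] 0.7 [0.11711875 0.22289168 0.83652026]
```

View pics/top1.png

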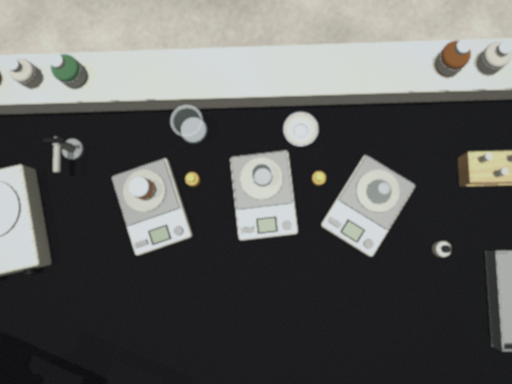

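View pics/scene1.png

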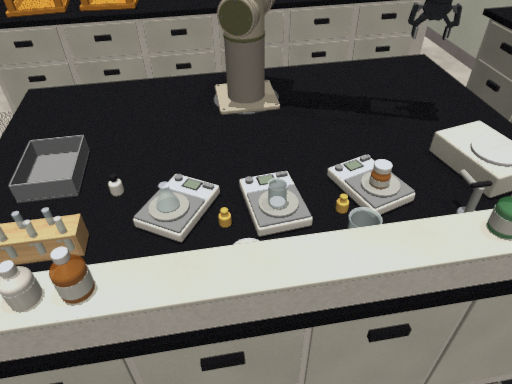

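The beaker stands on the middle balance (top view, 263,177), the jar on the left one and the flask on the right one. The target's bar key is near (248,230) and its round key near (287,225). I'll refine those two positions.

```bash
python3 - <<'E'
from h import *
def back(s,u,v,z):
    T=s["world_from_camera"];d=T[:3,:3]@np.linalg.solve(s["intrinsics"],[u,v,1]);return T[:3,3]+d*(z-T[2,3])/d[2]
s=snapshot("top"); t=snapshot("scene")
a=cv2.resize(s["color"][215:245,225:305],None,fx=8,fy=8,interpolation=cv2.INTER_CUBIC)
b=cv2.resize(t["color"][165:205,235:300],None,fx=8,fy=8,interpolation=cv2.INTER_CUBIC)
im=np.zeros((570,640,3),np.uint8);im[:240,:640]=a;im[245:565,:520]=b
cv2.imwrite("pics/crop.png",im[:,:,::-1])
for u,v in((248,230),(287,225)):print(back(s,u,v,44),back(s,u+1,v+1,44))
for u,v in((249,180),(282,174)):print(back(t,u,v,44),back(t,u+1,v+1,44))
for q in("bar_b_top","round_b_top","balance_b"):
  for n,k in(("top",s),("scene",t)):
    for d in find_in(q,k)[:4]:print(n,q,round(d["p"],2),W(k,d["xyz"]).round(0))
    for d in regions_of(q,k)[:4]:
        m=d["mask"]; c=np.argwhere(m).mean(0)[::-1]; print("  mask",round(d["p"],2),m.sum(),c.round(1),back(k,*c,44).round(1), cv2.minAreaRect(np.argwhere(m)[:,::-1].astype(np.float32)))
E
```

```text
[529.98291044  15.18766958  44.        ] [527.61314641  12.89416365  44.        ]
[539.6688916 -75.6889177  44.       ] [537.29975877 -77.95376951  44.        ]
[544.96398175 -73.32222792  44.        ] [549.6250614  -71.36658729  44.        ]
[536.36077558  18.8220803   44.        ] [541.12250481  20.52144023  44.        ]
top bar_b_top 0.52 [ 646. -155.   30.]
top bar_b_top 0.25 [ 477. -425.   40.]
  mask 0.67 84 [367.7 243.5] [ 493.2 -260.1   44. ] ((367.5, 243.5), (9.0, 9.0), 90.0)
scene bar_b_top 0.46 [534.  18.  45.]
  mask 0.42 54 [281.4 173.5] [534.1  17.7  44. ] ((281.5, 173.5), (11.0, 5.0), 0.0)
top round_b_top 0.45 [538. -75.  45.]
  mask 0.55 44 [286.1 225. ] [539.8 -73.5  44. ] ((286.0, 225.0), (6.0, 6.0), 90.0)
scene round_b_top 0.43 [546. -73.  46.]
  mask 0.61 55 [248.7 179.6] [543.  -73.9  44. ] ((248.5, 179.5), (7.0, 7.0), 90.0)
top balance_b 0.98 [574. 235.  40.]
top balance_b 0.77 [597. -25.  44.]
top balance_b 0.65 [ 577. -255.   43.]
  mask 0.93 4606 [366.1 207. ] [ 577.5 -260.    44. ] ((367.3764343261719, 205.29776000976562), (60.94987869262695, 85.117835998535
[... 225 characters left out ...]
 ((263.19317626953125, 195.218994140625), (85.43527221679688, 60.07543182373047), 83.0887680053711)
scene balance_b 0.95 [629. 234.  37.]
scene balance_b 0.73 [664. -38.  44.]
scene balance_b 0.71 [ 622. -260.   40.]
scene balance_b 0.55 [541. -75.  48.]
  mask 0.88 2769 [178.1 208. ] [ 620.2 -263.2   44. ] ((176.231689453125, 205.58535766601562), (51.381168365478516, 80.58566284179688), 38.65980529785156)
  mask 0.87 2519 [369.4 185.2] [625.2 232.   44. ] ((369.8399963378906, 184.3800048828125), (85.39999389648438, 44.79999542236328), 36.869895935058594)
  mask 0.58 2817 [274.2 204.4] [651.4 -26.8  44. ] ((276.0000305175781, 201.5), (66.82515716552734, 58.37763595581055), 70.70995330810547)
```

View pics/crop.png

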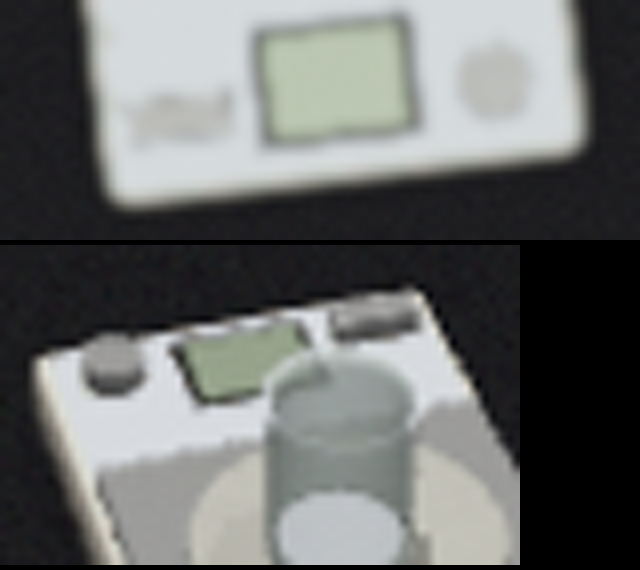

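Request:
play_rows(increments=[[-1,[-20,-16.6,0],0],[-1,[-20,-16.6,0],0],[-1,[-20,-16.6,0],0],[-1,[-20,-16.6,0],0],[-1,[-20,-16.6,0],0],[-1,[-20,-16.6,0],0],[-1,[-20,-16.6,0],0],[-1,[-20,-16.6,0],0],[-1,[-20,-16.6,0],0],[-1,[-20,-16.6,0],0],[-1,[-20,-16.6,0],0],[-1,[-20,-16.6,0],0]], force=20)

```text
time: 2.4
tool_pos: [355.0, 303.2, 210.7]
tcp_rot: [180.0, 0.0, 161.6]
ft_force: [0.7, 0.9, -0.1]
finger_gap: -0.0
grip_force: 0.0
```

Request:
play_rows(increments=[[-1,[-20,-16.6,0],0],[-1,[-20,-16.6,0],0],[-1,[-20,-16.6,0],0],[-1,[-20,-16.6,0],0],[-1,[-20,-16.6,0],0],[-1,[-20,-16.6,0],0],[-1,[-20,-16.6,0],0],[-1,[-20,-16.6,0],0],[-1,[-20,-16.6,0],0],[-1,[-20,-16.6,0],0],[-1,[-20,-16.6,0],0],[-1,[-20,-16.6,0],0]])

```text
time: 3.4
tool_pos: [519.7, 38.2, 210.6]
tcp_rot: [180.0, 0.0, 161.6]
ft_force: [0.4, 0.5, -0.2]
finger_gap: -0.0
grip_force: 0.0
```

Request:
play_rows(increments=[[-1,[-10,-8.3,0],0],[-1,[-10,-8.3,0],0],[-1,[0,0,0],0],[-1,[0,0,0],0]])

```text
time: 3.73
tool_pos: [532.7, 17.5, 210.4]
tcp_rot: [180.0, -0.0, 161.5]
ft_force: [-0.2, -0.2, -0.8]
finger_gap: 0.2
grip_force: 0.0
```

Request:
play_rows(increments=[[-1,[0,0,22],0],[-1,[0,0,22],0],[-1,[0,0,22],0],[-1,[0,0,22],0],[-1,[0,0,22],0],[-1,[0,0,22],0],[-1,[0,0,14],0],[-1,[0,0,8],0],[-1,[0,0,0],0],[-1,[0,0,0],0]])

```text
time: 4.57
tool_pos: [532.7, 18.1, 56.9]
tcp_rot: [180.0, -0.0, 161.6]
ft_force: [0.2, -0.2, 0.4]
finger_gap: 0.0
grip_force: 0.0
```

```bash
python3 - <<'E'
from h import *
s=snapshot("top"); t=snapshot("scene")
a=cv2.resize(s["color"][200:245,225:305],None,fx=6,fy=6,interpolation=cv2.INTER_CUBIC)
b=cv2.resize(t["color"][140:190,235:315],None,fx=6,fy=6,interpolation=cv2.INTER_CUBIC)
cv2.imwrite("pics/hover.png",np.vstack([a,b])[:,:,::-1])
x=sense();print(x["tool_pos"],x["ft_force"])
E
```

```text
[533.84368764  17.71768843  58.04232712] [-0.14159626 -0.57309774  0.10230722]
```

View pics/hover.png

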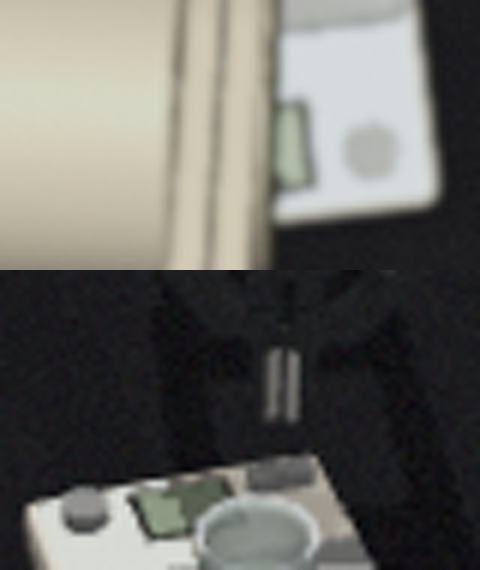

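The scene view shows the shut fingertips hovering centred over the bar key (bar at about (280,475) in the crop). I'll press down slowly.

Request:
play_rows(increments=[[-1,[0,0,4],0],[-1,[0,0,4],0],[-1,[0,0,2],0],[-1,[0,0,2],0],[-1,[0,0,1],0],[-1,[0,0,1],0],[-1,[0,0,0],0]])

```text
time: 5.25
tool_pos: [532.7, 17.4, 42.2]
tcp_rot: [-180.0, -0.0, 161.6]
ft_force: [0.3, 0.2, 0.3]
finger_gap: -0.4
grip_force: 0.0
```

Request:
play_rows(increments=[[-1,[0,0,1],0],[-1,[0,0,0.5],0],[-1,[0,0,0],0]])

```text
time: 5.5
tool_pos: [532.8, 17.4, 41.0]
tcp_rot: [-180.0, 0.0, 161.6]
ft_force: [-1.1, -0.0, -0.1]
finger_gap: 0.1
grip_force: 0.0
```

Request:
play_rows(increments=[[-1,[0,0,1],0],[-1,[0,0,0],0],[-1,[0,0,0],0]])

```text
time: 5.75
tool_pos: [532.8, 17.4, 39.9]
tcp_rot: [-180.0, -0.0, 161.6]
ft_force: [-0.2, -0.2, -0.1]
finger_gap: 0.2
grip_force: 0.0
```

```bash
python3 - <<'E'
from h import *
F=[];P=[]
for i in range(4):
    t=snapshot("scene");x=sense();F.append(x["ft_force"]);P.append(x["tool_pos"])
print(np.mean(F,0),np.mean(P,0))
b=cv2.resize(t["color"][140:190,235:315],None,fx=9,fy=9,interpolation=cv2.INTER_CUBIC)
cv2.imwrite("pics/press.png",b[:,:,::-1])
E
```

```text
[ 0.0280479   0.0523572  -0.24376388] [532.8417702   17.38587573  40.02682501]
```

View pics/press.png

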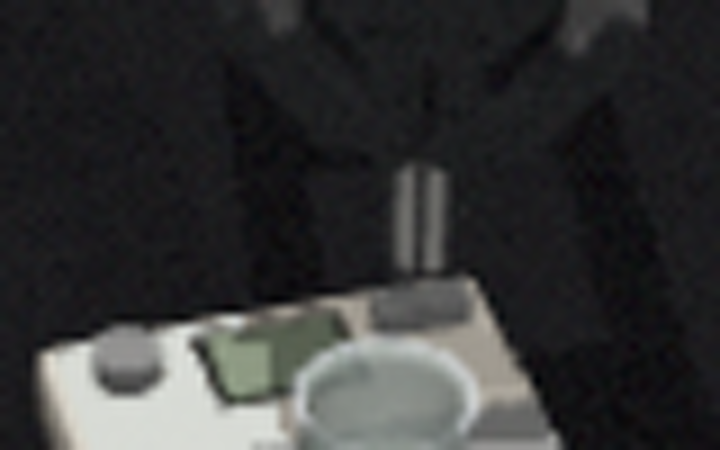

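```bash
python3 - <<'E'
from h import *
t=snapshot("scene");T=np.linalg.inv(t["world_from_camera"]);K=t["intrinsics"]
def pr(p):
    q=K@(T@np.r_[p,1])[:3];return q[:2]/q[2]
for p in([533,17.4,40],[533,17.4,57],[533,17.4,44],[522,17.4,40],[533,17.4,60],[505,17.4,40]):print(p,pr(p).round(1))
print(t["world_from_camera"][:3,3])
c=t["color"][150:190,260:310].astype(float)
b=(255*(np.clip(c/255,0,1))**.45).astype(np.uint8)
b=cv2.resize(b,None,fx=14,fy=14,interpolation=cv2.INTER_CUBIC)
cv2.imwrite("pics/press2.png",b[:,:,::-1])
E
```

```text
[533, 17.4, 40] [281.2 174.5]
[533, 17.4, 57] [281.4 169.5]
[533, 17.4, 44] [281.2 173.3]
[522, 17.4, 40] [280.3 172. ]
[533, 17.4, 60] [281.4 168.6]
[505, 17.4, 40] [279.  168.3]
[1362.64341634 -186.4764499   717.35807411]
```

View pics/press2.png

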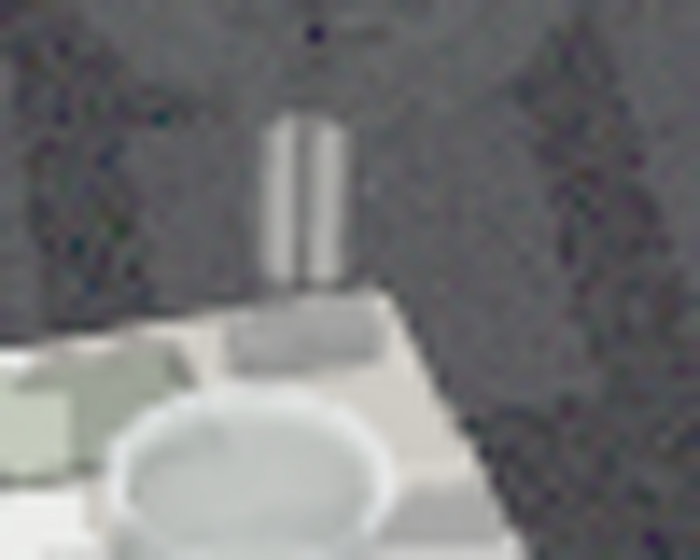

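Fingertips look about 15 mm above the key, and the force is still zero, so they aren't touching yet. I'll lower in small steps and watch the force.

Request:
play_rows(increments=[[-1,[0,0,1],0],[-1,[0,0,1],0],[-1,[0,0,0],0],[-1,[0,0,0],0]])

```text
time: 6.33
tool_pos: [532.7, 17.4, 37.8]
tcp_rot: [-180.0, -0.0, 161.6]
ft_force: [0.1, 0.3, -0.1]
finger_gap: -0.3
grip_force: 0.0
```

Request:
play_rows(increments=[[-1,[0,0,1],0],[-1,[0,0,0],0],[-1,[0,0,0],0]])

```text
time: 6.58
tool_pos: [532.8, 17.4, 36.9]
tcp_rot: [180.0, -0.0, 161.6]
ft_force: [0.1, -0.2, -0.4]
finger_gap: 0.2
grip_force: 0.0
```

Request:
play_rows(increments=[[-1,[0,0,1],0],[-1,[0,0,0],0],[-1,[0,0,0],0]])

```text
time: 6.83
tool_pos: [532.7, 17.4, 35.9]
tcp_rot: [-180.0, -0.0, 161.6]
ft_force: [0.8, 0.1, -0.4]
finger_gap: 0.1
grip_force: 0.0
```

Request:
play_rows(increments=[[-1,[0,0,1],0],[-1,[0,0,0],0],[-1,[0,0,0],0]])

```text
time: 7.08
tool_pos: [532.8, 17.4, 34.9]
tcp_rot: [-180.0, -0.0, 161.6]
ft_force: [0.2, 0.1, 0.2]
finger_gap: -0.0
grip_force: 0.0
```

Request:
play_rows(increments=[[-1,[0,0,1],0],[-1,[0,0,0],0],[-1,[0,0,0],0]])

```text
time: 7.33
tool_pos: [532.7, 17.4, 33.9]
tcp_rot: [-180.0, -0.0, 161.6]
ft_force: [-0.1, 0.2, 0.2]
finger_gap: 0.2
grip_force: 0.0
```

```bash
python3 - <<'E'
from h import *
t=snapshot("scene");T=np.linalg.inv(t["world_from_camera"]);K=t["intrinsics"]
x=sense();print(x["tool_pos"],x["ft_force"])
c=t["color"][150:190,260:310].astype(float)
b=(255*(np.clip(c/255,0,1))**.45).astype(np.uint8)
b=cv2.resize(b,None,fx=14,fy=14,interpolation=cv2.INTER_CUBIC)
cv2.imwrite("pics/press3.png",b[:,:,::-1])
E
```

```text
[532.78299192  17.37625494  33.94252379] [ 0.07503486 -0.15794932 -0.05069401]
```

View pics/press3.png

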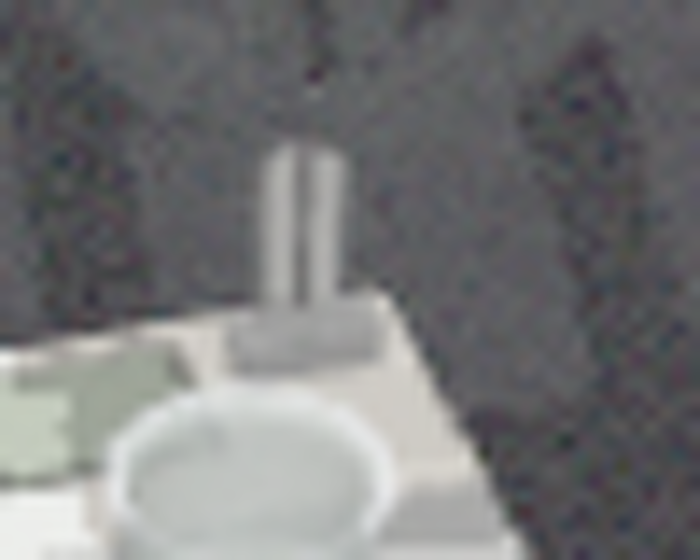

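The tips have moved to row 172, still just above the key, and the panel surface wasn't met at 34. So the real tip sits about 13–15 mm above the reported TCP.

Request:
play_rows(increments=[[-1,[0,0,1],0],[-1,[0,0,1],0],[-1,[0,0,0],0],[-1,[0,0,0],0]])

```text
time: 7.72
tool_pos: [532.7, 17.4, 31.8]
tcp_rot: [-180.0, -0.0, 161.6]
ft_force: [-1.1, 0.0, 0.1]
finger_gap: -0.0
grip_force: 0.0
```

Request:
play_rows(increments=[[-1,[0,0,1],0],[-1,[0,0,0],0],[-1,[0,0,0],0]])

```text
time: 7.97
tool_pos: [532.8, 17.4, 30.9]
tcp_rot: [-180.0, -0.0, 161.6]
ft_force: [-0.3, 0.3, -0.6]
finger_gap: 0.1
grip_force: 0.0
```

Request:
play_rows(increments=[[-1,[0,0,1],0],[-1,[0,0,0],0],[-1,[0,0,0],0]])

```text
time: 8.22
tool_pos: [532.7, 17.4, 29.9]
tcp_rot: [-180.0, -0.0, 161.6]
ft_force: [0.6, -0.2, -0.6]
finger_gap: 0.5
grip_force: 0.0
```

Request:
play_rows(increments=[[-1,[0,0,1],0],[-1,[0,0,0],0],[-1,[0,0,0],0]])

```text
time: 8.47
tool_pos: [532.8, 17.4, 28.9]
tcp_rot: [-180.0, -0.0, 161.6]
ft_force: [-0.5, 0.7, -1.0]
finger_gap: -0.1
grip_force: 0.0
```

Request:
play_rows(increments=[[-1,[0,0,1],0],[-1,[0,0,0],0],[-1,[0,0,0],0]])

```text
time: 8.72
tool_pos: [532.7, 17.4, 27.9]
tcp_rot: [-180.0, -0.0, 161.6]
ft_force: [-0.2, 0.8, -0.2]
finger_gap: -0.2
grip_force: 0.0
```

```bash
python3 - <<'E'
from h import *
F=[]
for i in range(4):
    t=snapshot("scene");x=sense();F.append(x["ft_force"])
print(x["tool_pos"],np.mean(F,0))
c=t["color"][150:190,260:310].astype(float)
b=(255*(np.clip(c/255,0,1))**.45).astype(np.uint8)
b=cv2.resize(b,None,fx=14,fy=14,interpolation=cv2.INTER_CUBIC)
cv2.imwrite("pics/press4.png",b[:,:,::-1])
E
```

```text
[532.86951294  17.38665305  28.03602439] [-0.33870915  0.07916048 -0.13038808]
```

View pics/press4.png

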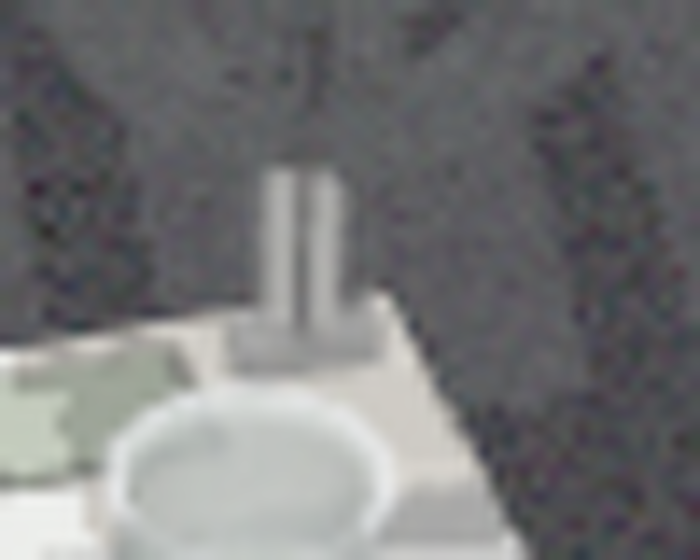

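The tips (row 173.6) now overlap the bar key's top, with contact about to happen.

Request:
play_rows(increments=[[-1,[0,0,1],0],[-1,[0,0,0],0],[-1,[0,0,0],0]])

```text
time: 9.17
tool_pos: [532.7, 17.4, 26.9]
tcp_rot: [-180.0, -0.0, 161.6]
ft_force: [0.8, 0.3, -0.1]
finger_gap: -0.1
grip_force: 0.0
```

Request:
play_rows(increments=[[-1,[0,0,1],0],[-1,[0,0,0],0],[-1,[0,0,0],0]])

```text
time: 9.42
tool_pos: [532.7, 17.4, 25.9]
tcp_rot: [-180.0, -0.0, 161.6]
ft_force: [-0.3, -0.9, -0.8]
finger_gap: -0.0
grip_force: 0.0
```

Request:
play_rows(increments=[[-1,[0,0,1],0],[-1,[0,0,0],0],[-1,[0,0,0],0]])

```text
time: 9.67
tool_pos: [532.7, 17.4, 24.9]
tcp_rot: [-180.0, -0.0, 161.6]
ft_force: [0.1, -0.1, 0.6]
finger_gap: -0.1
grip_force: 0.0
```

Request:
play_rows(increments=[[-1,[0,0,1],0],[-1,[0,0,0],0],[-1,[0,0,0],0]])

```text
time: 9.92
tool_pos: [532.7, 17.4, 23.9]
tcp_rot: [-180.0, -0.0, 161.6]
ft_force: [0.5, -0.0, 0.7]
finger_gap: -0.1
grip_force: 0.0
```

Request:
play_rows(increments=[[-1,[0,0,1],0],[-1,[0,0,0],0],[-1,[0,0,0],0]])

```text
time: 10.17
tool_pos: [533.0, 17.4, 23.1]
tcp_rot: [180.0, 0.0, 161.6]
ft_force: [-0.2, 0.3, 1.1]
finger_gap: 0.0
grip_force: 0.5
```

```bash
python3 - <<'E'
from h import *
F=[]
for i in range(4):
    t=snapshot("scene");x=sense();F.append(x["ft_force"])
print(x["tool_pos"],np.mean(F,0))
c=t["color"][150:190,260:310].astype(float)
b=(255*(np.clip(c/255,0,1))**.45).astype(np.uint8)
cv2.imwrite("pics/press5.png",cv2.resize(b,None,fx=14,fy=14,interpolation=cv2.INTER_CUBIC)[:,:,::-1])
for q in("bar_b_top","round_b_top"):
    for d in pinpoint(q,t)[:4]:print(q,round(d["p"],2),W(t,d["xyz"]).round(1))
g=t["color"].mean(2).astype(int);print(g[164:182,279:286])
E
```

```text
[532.9319907   17.3671091   23.09726593] [ 0.39526416 -0.19861468  1.42997007]
bar_b_top 0.55 [535.5 -71.9  45.5]
bar_b_top 0.49 [529.3  16.8  44.6]
round_b_top 0.44 [536.2 -71.7  47.9]
[[ 88 104  53  73  83  38  26]
 [ 95 103  53  80 101  54  31]
 [ 93 103  57  90 103  48  30]
 [ 92 101  52  94 102  45  31]
 [ 96 100  47  91 101  47  34]
 [ 94 101  43  92 104  47  24]
 [ 94 101  46  92 100  41  25]
 [ 94 100  45  93 101  42  34]
 [105 104  46  92 102  40  42]
 [108 100  52 105 103  74  73]
 [ 94  92  55 107 102  79  81]
 [ 83  81  75  87  83  79  80]
 [ 80  80  82  98 110 115 129]
 [143 154 152 143 146 147 150]
 [184 190 195 183 164 159 153]
 [167 171 176 179 188 196 172]
 [143 145 148 156 169 184 197]
 [137 137 137 137 141 157 180]]
```

Contact at TCP z ≈ 23.7, with 1.4 N now. I'll press about 4.4 mm further.

Request:
play_rows(increments=[[-1,[0,0,1.5],0],[-1,[0,0,1.5],0],[-1,[0,0,1],0],[-1,[0,0,0.4],0],[-1,[0,0,0],0],[-1,[0,0,0],0],[-1,[0,0,0],0]])

```text
time: 11.05
tool_pos: [533.0, 17.4, 18.8]
tcp_rot: [180.0, 0.0, 161.6]
ft_force: [-0.4, -0.5, 2.8]
finger_gap: -0.0
grip_force: 2.0
```

```bash
python3 - <<'E'
from h import *
F=[]
for i in range(6):
    t=snapshot("scene");x=sense();F.append(x["ft_force"])
print(x["tool_pos"],np.mean(F,0))
E
```

```text
[533.03731714  17.36493507  18.73572048] [0.14806512 0.03866798 4.28128783]
```

The force is 4.3 N, which means about 4.9 mm of travel, so the bar key is pressed. Next I'll release it and move to the round key.

Request:
play_rows(increments=[[-1,[0,0,-3],0],[-1,[0,0,-5],0],[-1,[0,0,-10],0],[-1,[0,0,-12],0],[-1,[0,0,0],0],[-1,[-9.2,-21,0],0],[-1,[-9.2,-21,0],0],[-1,[-9.2,-21,0],0],[-1,[-9.2,-21,0],0],[-1,[0,0,0],0],[-1,[0,0,0],0],[-1,[0,0,0],0]])

```text
time: 12.35
tool_pos: [541.0, -73.6, 48.6]
tcp_rot: [180.0, -0.0, 161.5]
ft_force: [-0.7, -0.7, 0.0]
finger_gap: -0.2
grip_force: 0.0
```

```bash
python3 - <<'E'
from h import *
t=snapshot("scene");x=sense();print(x["tool_pos"],x["ft_force"])
c=t["color"][140:190,235:305].astype(float)
b=(255*(c/255)**.45).astype(np.uint8)
cv2.imwrite("pics/r1.png",cv2.resize(b,None,fx=11,fy=11,interpolation=cv2.INTER_CUBIC)[:,:,::-1])
E
```

```text
[541.00239437 -73.20777883  48.5802312 ] [-0.40420421  0.13501809  1.17354405]
```

View pics/r1.png

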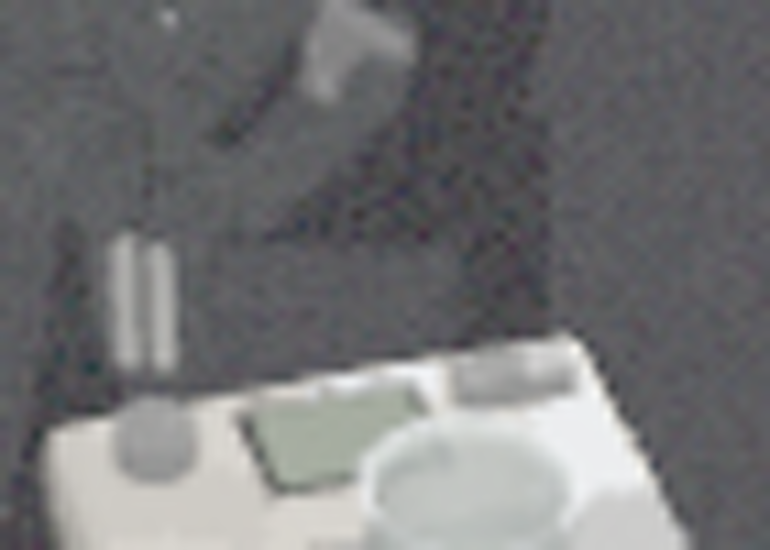

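The bar key is back up, and the fingers (crop column 145) are just above the round key (column 157). I'll shift slightly towards +y and press.

Request:
play_rows(increments=[[-1,[0.4,1.3,10],0],[-1,[0,0,8],0],[-1,[0,0,4],0],[-1,[0,0,2],0],[-1,[0,0,1],0],[-1,[0,0,1],0],[-1,[0,0,0],0],[-1,[0,0,0],0]])

```text
time: 13.07
tool_pos: [541.4, -72.6, 22.9]
tcp_rot: [180.0, 0.0, 161.6]
ft_force: [-0.9, -0.6, 1.6]
finger_gap: -0.2
grip_force: 0.6
```

```bash
python3 - <<'E'
from h import *
F=[]
for i in range(4):
    t=snapshot("scene");x=sense();F.append(x["ft_force"])
print(x["tool_pos"],np.mean(F,0))
E
```

```text
[541.50559876 -72.67645976  22.9275302 ] [-0.95282389  0.3150625   1.63970199]
```

Contact is as expected, so I'll press 4 mm more.

Request:
play_rows(increments=[[-1,[0,0,1.5],0],[-1,[0,0,1.5],0],[-1,[0,0,1],0],[-1,[0,0,0.2],0],[-1,[0,0,0],0],[-1,[0,0,0],0]])

```text
time: 13.77
tool_pos: [541.6, -72.7, 18.7]
tcp_rot: [180.0, 0.0, 161.6]
ft_force: [1.0, -0.7, 4.4]
finger_gap: 0.1
grip_force: 2.1
```

```bash
python3 - <<'E'
from h import *
F=[]
for i in range(5):
    t=snapshot("scene");x=sense();F.append(x["ft_force"])
print(x["tool_pos"],np.mean(F,0))
E
```

```text
[541.60627231 -72.71497361  18.66374903] [ 1.27537769 -0.74563841  3.74922185]
```

The round key is pressed (about 4 N, at the same depth as the bar). Withdrawing straight up.

Request:
play_rows(increments=[[-1,[0,0,-3],0],[-1,[0,0,-5],0],[-1,[0,0,-10],0],[-1,[0,0,-20],0],[-1,[0,0,-25],0],[-1,[0,0,-25],0],[-1,[0,0,-25],0],[-1,[0,0,-25],0],[-1,[0,0,-20],0],[-1,[0,0,-10],0],[-1,[0,0,0],0],[-1,[0,0,0],0]])

```text
time: 15.02
tool_pos: [541.1, -72.5, 186.2]
tcp_rot: [-180.0, 0.0, 161.6]
ft_force: [0.3, -0.2, -0.4]
finger_gap: 0.1
grip_force: 0.0
```

```bash
python3 - <<'E'
from h import *
t=snapshot("scene");x=sense();print(x["tool_pos"],x["ft_force"],x["time"])
for q in("beaker","bar_b_top","round_b_top"):
    for d in pinpoint(q,t)[:3]:print(q,round(d["p"],2),W(t,d["xyz"]).round(1))
print(hand_in())
E
```

```text
[540.38032675 -72.39282315 184.97283959] [-0.20653174 -0.05837398 -0.05252935] 15.0667
beaker 0.56 [648.8 -15.6  47.9]
beaker 0.47 [ 609.  -286.7   53.6]
beaker 0.35 [5.876e+02 2.492e+02 1.000e-01]
bar_b_top 0.67 [ 649.8 -156.3    2.3]
bar_b_top 0.45 [527.2  17.2  44.1]
round_b_top 0.49 [535.8 -72.2  49.9]
the job is handed in; nothing more can be done
None
```

On the middle balance, which holds the beaker, I pressed the bar key and let it spring back, then pressed the round key (both about 4 N, estimated 4–5 mm of travel), withdrew about 165 mm and handed in at about 15 s; the arm touched only those two keys as far as I could tell, but hand-in returned no verdict.

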